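# Register a shell blank against the sprung bar

## Task

On the small wooden jig, turn the shell blank in its turntable by light fingertip pressure until its flat edge lies flush along the sprung brass bar, never lifting it out and never pressing hard, for shell cracks. Then swing the brass keeper fully in over the blank so that it stays like that, let go, and leave everything else on the bench where it is.

Things in the scene. Friction and masses are not known exactly. Their poses are not given: they have to be found in the camera images.
- jig: the aligning jig, a dark wooden board 200 x 165 mm, fixed on a cork mat. Origin: 13 mm below the board's top on the turntable's axis (2 to 8 mm above the bench: the packing under it varies). x runs from the axis towards the bar, y towards the keeper's post (pivot at jig x 0, y +72 mm), z up. All heights here are above this origin. Spring housing 95 to 113 mm out along +x, top at 30 mm.
- cup_floor (a point): centre of the floor of the turntable, a free-turning dark steel cup on the jig's origin axis: floor at 21 mm, rim 98 mm outside diameter, top of rim at 23.5 mm. Blank and cup turn together when a fingertip presses lightly on the blank well off its centre (say 30 mm) and is led round in a circle about this axis; the bar drags on the edge and asks for about 3 N of sideways push there.
- blank_mid (a point): centre, half-way up, of the shell blank lying loose in the cup (1 mm play): disc 90 mm across, 8 thick, top at 29 mm, 120 g, one straight flat 48 mm long, 38 mm from the centre. x axis points square at the flat; it must end pointing as the jig's x, and starts 45 degrees or more away. Stiff (about 15 to 20 N per mm); cracks when pressed over 15 N, 4 to 8 N turns it.
- bar (a joint): travel (m) of the sprung brass alignment bar, a strip 90 x 16 x 4 mm across the jig's x axis, top at 28 mm, always pushed by its spring (2 to 3 N) along jig -x onto the blank's edge. 0: right back, its face 46.5 mm from the turntable's axis; 0.001 to 0.0035 riding on the round edge; 0.009 to 0.010 when the flat lies flush on it.
- keeper (a joint): angle (rad) of the keeper, a brass tongue 14 mm wide, 4 thick, reaching 46 mm from its pivot post; its underside is 2 mm above the blank. 0: swung out, tongue pointing along jig -x beside the blank; grows anticlockwise seen from above to a stop at 1.57, tongue pointing along jig -y over the blank's rim: fully in. Stays where left; about 1.2 N at the stub moves it.
- stub (a point): mid-height of the upright round stub on the keeper, 10 mm in diameter, 20 tall (from 35 to 55 mm, this point at 45), 34 mm from the keeper's pivot; pinch or push it to swing the keeper.
- blank_b: a bystander: smaller shell blank 66 mm in diameter, 7 thick, on the bench; origin centre of its underside
- blank_c: a bystander: another such 66 mm blank beyond the jig's spring housing; origin centre of its underside
- whetstone: a bystander: grey block 160 x 55 x 26 mm beside the jig; origin centre of its underside
- spatula: a bystander: horn spatula 200 mm long, 7 thick, lying on the bench; origin on its underside near the middle
- jar: a bystander: stoppered brown clay jar 104 mm in diameter, 122 tall; origin centre of its underside
- cup: a bystander: white cup 72 mm in diameter, 60 tall; origin centre of its underside

How it is judged:
By the outcome, as a careful person would: the job done as asked, in the order asked, and still so for the second after the job is handed in, with the robot touching nothing.
It also fails if it takes over 72 s, if anything falls off the work surface, if the arm or the gripper's body presses on something with over 40 N, if the wrist force passes 120 N, or if a joint passes its speed limit or range.

## Robot

A 7-joint arm with a two-finger parallel gripper is mounted at the origin on the work surface. World frame = base frame: x ahead of the robot, y to its left, z up, the work surface at z = 0. Lengths are in mm, angles in rad, forces in N, time in s.
With the tool pointing down it reaches from about 425 to 950 mm from the base axis. Payload 4.7 kg.
Tool frame: the origin (TCP) lies on the centre line of the jaws, within the pads' length; the fingertips stand 25 mm ahead of it and the grasp point (between the pads) lies 6 mm ahead of it; z points along the fingers, y is the line along which they close (so a half turn about z gives the same grasp; the last joint's range is limited). The gripper opens to 87 mm and grips with 3 to 60 N. Pads are 19 mm wide; open, the fingers measure 117 mm over their backs; the gripper's body (75 mm by 190 mm) begins 51 mm behind the grasp point.
Start: joints at [-1.195, 0.469, -0.049, 1.532, 0.024, 1.141, -0.082], TCP at [265.801, 620.481, 247.573] pointing down, gripper open.
Joint ranges: [-2.59, 2.59], [-0.33, 1.99], [-1.39, 1.29], [0.1, 2.45], [-1.04, 4.18], [0.21, 1.99], [-2.66, 2.66]. Speed limits (rad/s): [2.57, 2.57, 3.14, 3.14, 3.14, 3.14, 3.14].

## Interface

Orientations are given as a unit quaternion [w, x, y, z].
In Python, from rig import * gives the robot as it stands.
- The arm moves only by the tool carry_out, never from a script. Its argument "plan" is a list that holds one entry, the list of rows, each a list of 7 numbers: the shift along the world's x, y, z normalised to -1 to 1, where 1 is 30 mm, then the turn, a rotation vector about the world's x, y, z normalised to -1 to 1, where 1 is 0.1 rad, then the opening, from 0 (shut) to 1 (fully open). A call has 1 to 10 rows; each row shifts and turns the commanded pose from where the row before left it; what a row does not reach is not made up. A row lasts 1/8 s, in which the tool goes at most 62.5 mm and 10.7 degrees, less where a joint would pass 70% of its speed; a pose out of reach is approached as far as the arm can. A call with a number of a shift or a turn outside -1 to 1 is refused whole. A call with a gripper value outside its range is refused whole. The fingers move at their own pace and stop on an object; "squeeze" is the grip in N (left out, the last holds). Time passes only in rows, so rows that do not move let the fingers close. It gives the time, the measured TCP pose, the force, the opening and the grip force at its end, in the units of the state.
- sense(): the state, without advancing time (a new reading comes with each control period).
- read_camera(name): name is "side" or "top" or "wrist"; returns the picture (420x560x3 uint8, red, green, blue); there is no depth.
- camera_model(name): a dict with "intrinsics" (3x3 intrinsics, pixels), "eye" and "rotation" of the camera in the world; the wrist camera has in their place "T_tool_cam" (4x4, takes a point from camera to tool coordinates, whose origin is the TCP and whose axes are the flange's). Camera axes: x right, y up, looking along -z (the intrinsics and any distortion apply to the point x, -y, -z); pixel columns grow to the right and rows downward; lengths in mm; the calibration is good to about 2 mm. A picture is of the moment at which its call begins: read the wrist's pose just before it. camera_model takes no time and is no camera call.
- job_done(): hands the job in; it is judged then, once.
Trained networks look in the newest picture that a camera, given by its name, has taken for a name from the list of things; names that differ only in an ending like _2 or _b are one class to them, and where a whole thing is asked for, a point or a joint stands for the part that bears it (a point fixed in the world has none). Each returns a list of dicts, best first, with "p" (0 to 1); they miss things now and then, are a little off and sometimes report something else, mostly with a low value. They report only what shows in the picture. A call takes as long as a camera call.
- boxes_of(camera, target): "extent" ([left, top, width, height] in pixels, round what is visible of it).
- regions_of(camera, target): "pixels" (420x560 bool, what is visible of it) and "extent" ([left, top, width, height] in pixels, round what is visible of it).
- place_of(camera, target): "pixel" ([column, row] in pixels: a listed point, or the origin of a listed thing).
The state is a dict: "time": time; "joints": joint angles; "qd": joint speeds; "joint_torque": joint torques, N m; "ee_pos": TCP position; "tool_rot": TCP orientation; "ft_force": force on the tool from outside, world axes, zero at the start; "moment": the same for the moment, N m; "opening": finger opening in mm; "finger_force": force on a finger pad.
Only numpy, scipy, OpenCV 4.12 (cv2) and the standard library are available. Lean on these libraries where they do the work, as an engineer would, in place of code of your own. Each camera call takes 0.05 s, during which the arm holds its last target. There are 200 camera calls.

## Working session

There is one attempt and no reset: what is moved stays moved. The work goes in short steps, Python scripts to look and compute and a tool call to move; the robot and the scene stay as the last step left them, time stands still between calls to the robot, and variables do not carry over. Pictures are saved under pics/ and viewed, at most 10 in all, crops included, and the job is handed in when it is done.

Besides the shell and the picture viewer there is one more tool, called after "Call:" in YAML: its name, and indented under it one key for each argument. carry_out: Moves the arm, as the interface text tells. Its arguments: {"type":"object","properties":{"plan":{"type":"array"},"squeeze":{"type":"number"}},"required":["plan"]}

```bash
mkdir -p pics; ls; cat > h.py <<'E'
from rig import *
import numpy as np, cv2
def ray(name,px):
    m=camera_model(name);K=np.array(m["intrinsics"])
    d=m.get("distortion")
    p=np.array(px,float)
    x=np.linalg.inv(K)@[p[0],p[1],1]
    return np.array(m["eye"]),np.array(m["rotation"])@[x[0],-x[1],-1]
def at(name,px,z):
    e,d=ray(name,px);return e+d*(z-e[2])/d[2]
def tri(a,pa,b,pb):
    e,d=ray(a,pa);f,g=ray(b,pb)
    s=np.linalg.lstsq(np.c_[d,-g],f-e,rcond=None)[0]
    return (e+s[0]*d+f+s[1]*g)/2,np.linalg.norm(e+s[0]*d-f-s[1]*g)
E
python3 - <<'E'
from h import *
np.set_printoptions(precision=1,suppress=True)
for c in("side","top"):
    im=read_camera(c);cv2.imwrite(f"pics/{c}0.png",im[...,::-1]);print(camera_model(c))
P={}
for t in("jig","cup_floor","blank_mid","stub","blank_b","whetstone","spatula","jar","cup"):
    for c in("side","top"):
        r=place_of(c,t);print(t,c,[(np.round(x["pixel"],1),round(x["p"],2)) for x in r[:3]])
        if r:P[t,c]=r[0]["pixel"]
    if (t,"side") in P and (t,"top") in P: print(tri("side",P[t,"side"],"top",P[t,"top"]))
print(sense())
E
```

```text
pics
{'intrinsics': array([[536.8,   0. , 279.9],
       [  0. , 536.8, 203.9],
       [  0. ,   0. ,   1. ]]), 'eye': array([ 216.6, -754.8,  861.8]), 'rotation': array([ 0.9,  0.4, -0.1, -0.2])}
{'intrinsics': array([[544.5,   0. , 283. ],
       [  0. , 544.5, 208.9],
       [  0. ,   0. ,   1. ]]), 'eye': array([ 395.7,  125.1, 1404.4]), 'rotation': array([-0.7, -0.1,  0.1,  0.7])}
jig side [(array([262.5, 255.3]), 0.78)]
jig top [(array([326.6, 236.3]), 0.83)]Traceback (most recent call last):
  File "<stdin>", line 10, in <module>
  File "h.py", line 12, in tri
    e,d=ray(a,pa);f,g=ray(b,pb)
        ~~~^^^^^^
  File "h.py", line 8, in ray
    return np.array(m["eye"]),np.array(m["rotation"])@[x[0],-x[1],-1]
                              ~~~~~~~~~~~~~~~~~~~~~~~^~~~~~~~~~~~~~~~
ValueError: matmul: Input operand 1 has a mismatch in its core dimension 0, with gufunc signature (n?,k),(k,m?)->(n?,m?) (size 3 is different from 4)
```

View pics/top0.png

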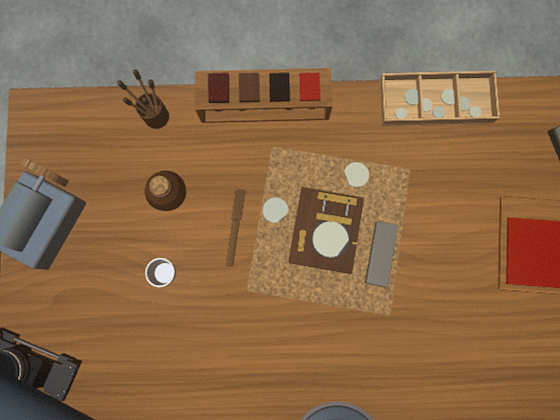

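View pics/side0.png

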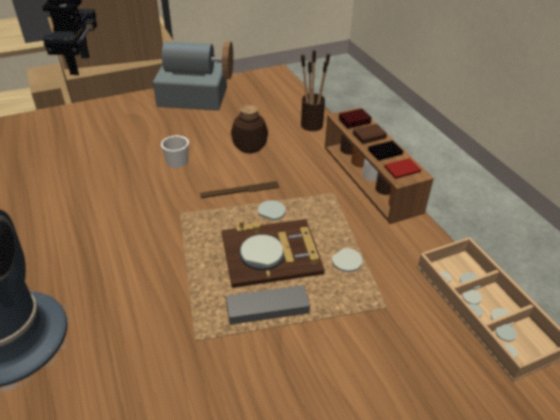

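The top view shows the jig at about (327,230), the bar towards image-up (world +x), and the keeper to the left at (302,240). The bystanders are clear of it. The side view agrees, with the blank at (262,250). The camera rotation is given as a quaternion, so I'll fix my helper.

```bash
sed -i 's/import numpy as np, cv2/import numpy as np, cv2\nfrom scipy.spatial.transform import Rotation as R/; s/np.array(m\["rotation"\])@/R.from_quat(np.roll(m["rotation"],-1)).as_matrix()@/' h.py
python3 - <<'E'
from h import *
np.set_printoptions(precision=2,suppress=True)
P={}
for t in("jig","cup_floor","blank_mid","stub","whetstone"):
    for c in("side","top"):
        r=place_of(c,t);print(t,c,[(np.round(x["pixel"],1),round(x["p"],2)) for x in r[:3]])
        if r:P[t,c]=r[0]["pixel"]
    if (t,"side") in P and (t,"top") in P: print(tri("side",P[t,"side"],"top",P[t,"top"]))
    h=dict(jig=5,cup_floor=26,blank_mid=30,stub=50,whetstone=4)[t]
    print([at(c,P[t,c],h) for c in("side","top") if (t,c) in P])
print(camera_model("wrist"));print(sense())
a=cv2.imread("pics/top0.png")[180:280,280:400];b=cv2.imread("pics/side0.png")[210:330,215:355]
o=np.hstack([cv2.resize(x,(400,400),interpolation=cv2.INTER_CUBIC) for x in(a[:,5:105],b[:120,0:120])])
cv2.imwrite("pics/z0.png",o)
E
```

```text
jig side [(array([262.5, 255.3]), 0.78)]
jig top [(array([326.6, 236.3]), 0.83)]
(array([525.35,   7.26,   7.69]), np.float64(3.8192291906219364))
[array([524.41,   9.96,   5.  ]), array([527.46,   6.52,   5.  ])]
cup_floor side [(array([260.2, 251.7]), 0.53)]
cup_floor top [(array([327.9, 239.1]), 0.69)]
(array([517.86,   5.22,  23.56]), np.float64(1.2863073250726025))
[array([516.35,   3.11,  26.  ]), array([518.27,   5.26,  26.  ])]
blank_mid side [(array([262.9, 250. ]), 0.94)]
blank_mid top [(array([331. , 239.3]), 0.81)]
(array([518.55,  -2.27,  34.99]), np.float64(3.6686488420759873))
[array([522.21,   1.97,  30.  ]), array([517.21,  -2.22,  30.  ])]
stub side [(array([242. , 224.9]), 0.51)]
stub top [(array([303.4, 246.2]), 0.55), (array([329. , 236.5]), 0.16)]
(array([499.8 ,  69.11,  54.4 ]), np.float64(0.4220817587522179))
[array([501.55,  73.57,  50.  ]), array([499.93,  68.98,  50.  ])]
whetstone side [(array([266.3, 311.2]), 0.8)]
whetstone top [(array([380. , 255.1]), 0.74)]
(array([ 475.77, -129.95,   -2.06]), np.float64(0.6464345337778257))
[array([ 473.64, -134.28,    4.  ]), array([ 475.74, -128.94,    4.  ])]
{'intrinsics': array([[293.45,   0.  , 276.49],
       [  0.  , 293.45, 203.9 ],
       [  0.  ,   0.  ,   1.  ]]), 'T_tool_cam': array([[   0.  ,    0.96,    0.28,   77.03],
       [   1.  ,   -0.  ,    0.  ,   -0.75],
       [   0.  ,    0.28,   -0.96, -137.35],
       [   0.  ,    0.  ,    0.  ,    1.  ]])}
{'time': 0.7, 'joints': array([-1.19,  0.47, -0.05,  1.53,  0.02,  1.14, -0.08]), 'qd': array([ 0.,  0., -0.,  0., -0.,  0.,  0.]), 'joint_torque': array([ -0.  , -50.77,  -0.08, -23.64,  -0.06,   0.03,   0.  ]), 'ee_pos': array([265.8 , 620.48, 247.6 ]), 'tool_rot': array([0.  , 0.2 , 0.98, 0.  ]), 'ft_force': array([0.06, 0.36, 0.21]), 'moment': array([0.01, 0.01, 0.05]), 'finger_force': 0.0, 'opening': 87.24907428905642}
```

View pics/z0.png

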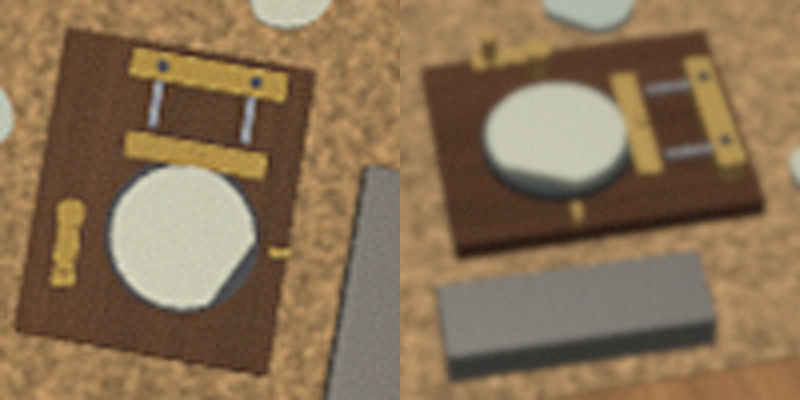

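The zoom shows the flat facing lower-right: centre (183,238), flat from (257,243) to (212,303). That is roughly 115–120° clockwise from the bar direction, so the blank needs an anticlockwise turn. I'll move over the jig with the gripper closed.

Call:
carry_out:
  plan:
    - [[0.4,-0.98,0,0,0,0.2,0],[0.4,-0.98,0,0,0,0.2,0],[0.4,-0.98,0,0,0,0.2,0],[0.4,-0.98,0,0,0,0.2,0],[0.4,-0.98,0,0,0,0.2,0],[0.4,-0.98,0,0,0,0.2,0],[0.4,-0.98,0,0,0,0.2,0],[0.4,-0.98,0,0,0,0.2,0],[0.4,-0.98,0,0,0,0.2,0],[0.4,-0.98,0,0,0,0.2,0]]
  squeeze: 10

```text
time: 1.95
ee_pos: [386.2, 325.5, 247.8]
tool_rot: [0.0, 0.102, 0.995, 0.0]
ft_force: [-0.3, -0.3, -1.0]
opening: 1.7
finger_force: 0.0
```

Call:
carry_out:
  plan:
    - [[0.4,-0.98,-0.3,0,0,0.2,0],[0.4,-0.98,-0.3,0,0,0,0],[0.4,-0.98,-0.3,0,0,0,0],[0.4,-0.98,-0.3,0,0,0,0],[0.4,-0.98,-0.3,0,0,0,0],[0.4,-0.98,-0.3,0,0,0,0],[0.4,-0.98,-0.3,0,0,0,0],[0.4,-0.98,-0.3,0,0,0,0],[0.4,-0.98,-0.3,0,0,0,0],[0.4,-0.98,-0.3,0,0,0,0]]

```text
time: 3.2
ee_pos: [506.4, 31.6, 157.6]
tool_rot: [0.0, 0.092, 0.996, 0.0]
ft_force: [0.4, 0.4, 0.7]
opening: 0.4
finger_force: 0.0
```

Call:
carry_out:
  plan:
    - [[0.3,-0.9,0,0,0,0,0],[0,0,0,0,0,0,0],[0,0,0,0,0,0,0]]

```text
time: 3.58
ee_pos: [514.7, 6.3, 157.7]
tool_rot: [-0.0, 0.092, 0.996, 0.0]
ft_force: [0.1, 0.1, 0.2]
opening: 0.5
finger_force: 0.0
```

```bash
cat >> h.py <<'E'
def wpose():
    s=sense();q=np.array(s["tool_rot"]);return np.array(s["ee_pos"]),R.from_quat(np.roll(q,-1)).as_matrix()
def wray(px,pose):
    m=camera_model("wrist");K=np.array(m["intrinsics"]);T=np.array(m["T_tool_cam"])
    x=np.linalg.inv(K)@[px[0],px[1],1]
    p,M=pose
    return p+M@T[:3,3],M@T[:3,:3]@np.array([x[0],-x[1],-1])
def wat(px,z,pose):
    e,d=wray(px,pose);return e+d*(z-e[2])/d[2]
E
python3 - <<'E'
from h import *
np.set_printoptions(precision=2,suppress=True)
pose=wpose();im=read_camera("wrist");cv2.imwrite("pics/w1.png",im[...,::-1])
print(pose,sense()["ft_force"],sense()["joints"],sense()["time"]);np.savez("w1.npz",p=pose[0],M=pose[1])
for t,h in dict(jig=5,cup_floor=26,blank_mid=30,stub=50).items():
    print(t,[(np.round(x["pixel"],1),round(x["p"],2),wat(x["pixel"],h,pose)) for x in place_of("wrist",t)[:2]])
E
```

```text
(array([514.67,   6.33, 157.66]), array([[-0.98,  0.18, -0.  ],
       [ 0.18,  0.98,  0.  ],
       [ 0.  ,  0.  , -1.  ]])) [-0.19  0.16 -0.87] [-0.26  0.31  0.2   2.02 -0.09  0.82  1.38] 3.625
jig []
cup_floor []
blank_mid [(array([268.5, 211.1]), 0.66, array([519.65,  -2.83,  30.  ]))]
stub [(array([353. , 181.7]), 0.74, array([500.94,  74.53,  50.  ]))]
```

View pics/w1.png

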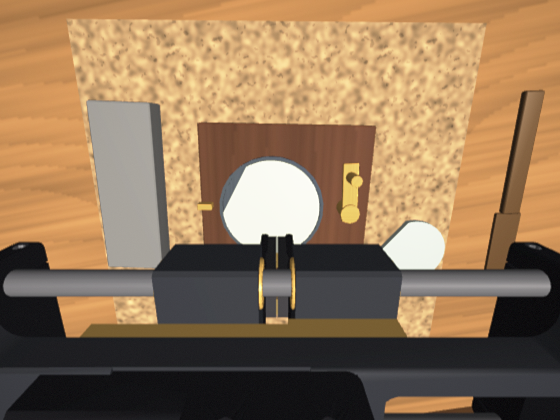

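The wrist view shows the cup and blank centred near (270,205), with the flat at the upper left (232,185) as expected. The stub is at (355,181) and the keeper post at (349,213). Next I'll fit circles to the blank outline and get the yaw from the board edges.

```bash
cat > fit.py <<'E'
from h import *
from scipy.optimize import least_squares
def blank(im,toworld,roi):
    """white blob near roi -> circle centre and flat angle in the world"""
    m=cv2.inRange(cv2.cvtColor(im,cv2.COLOR_BGR2HSV),(0,0,125),(180,70,255))
    x0,y0,x1,y1=roi;k=np.zeros_like(m);k[y0:y1,x0:x1]=m[y0:y1,x0:x1]
    cs=cv2.findContours(k,cv2.RETR_EXTERNAL,cv2.CHAIN_APPROX_NONE)[0]
    c=max(cs,key=cv2.contourArea)[:,0]
    W=np.array([toworld(p)[:2] for p in c])
    f=lambda q:np.minimum(45-np.hypot(*(W-q[:2]).T),38-(W-q[:2])@[np.cos(q[2]),np.sin(q[2])])
    best=min((least_squares(f,[*W.mean(0),a],loss="soft_l1",f_scale=.7) for a in np.arange(0,6.3,.5)),key=lambda r:r.cost)
    return best.x[:2],np.degrees(best.x[2]),np.sqrt(np.mean(best.fun**2)),len(W)
E
python3 - <<'E'
from fit import *
np.set_printoptions(precision=2,suppress=True)
d=np.load("w1.npz");pose=(d["p"],d["M"])
a=cv2.imread("pics/top0.png");b=cv2.imread("pics/w1.png");s=cv2.imread("pics/side0.png")
for z in(31,34,37):
    print(z,"top",blank(a,lambda p:at("top",p,z),(308,215,352,262)))
    print(z,"side",blank(s,lambda p:at("side",p,z),(236,228,283,270)))
    print(z,"wrist",blank(b,lambda p:wat(p,z,pose),(215,150,330,236)))
# yaw: housing/bar/board edges from zoom
Z=lambda u,v:(285+u/4,180+v/4)
for n,(p,q),z in [("board L",((70,28),(17,330)),18),("board R",((314,70),(267,374)),18),("board top",((70,28),(314,70)),18),("bar far",((128,132),(267,155)),33),("housing",((133,48),(287,72)),35)]:
    P,Q=at("top",Z(*p),z),at("top",Z(*q),z);print(n,P[:2],Q[:2],np.degrees(np.arctan2(*(P-Q)[1::-1])),np.linalg.norm(P-Q))
P,Q=wat((198,123),18,pose),wat((375,126),18,pose);print("wrist back edge",P,Q,np.degrees(np.arctan2(*(Q-P)[1::-1])),np.linalg.norm(P-Q))
for n,px,z in(("post",(349,213),40),("stubtop",(357,181),60),("stub base",(353,176),40)):print(n,wat(px,z,pose))
E
```

```text
31 top (array([518.63,  -0.12]), np.float64(232.00010779417104), np.float64(0.8245545055879467), 98)
31 side (array([519.85,   4.94]), np.float64(231.49189311029022), np.float64(1.2248366540723972), 105)
31 wrist (array([516.14,   0.55]), np.float64(689.0711182418315), np.float64(5.298857491634636), 267)
34 top (array([518.35,   0.16]), np.float64(231.9513967813986), np.float64(0.8663963043143175), 98)
34 side (array([518.75,   2.21]), np.float64(231.56734023279571), np.float64(1.1234683622810273), 105)
34 wrist (array([515.6 ,   0.37]), np.float64(327.55797091292106), np.float64(5.682575737023311), 267)
37 top (array([518.07,   0.44]), np.float64(231.9011073706883), np.float64(0.9163738954859231), 98)
37 side (array([517.65,  -0.52]), np.float64(231.61595021839034), np.float64(1.0372849281922092), 105)
37 wrist (array([514.99,   0.39]), np.float64(326.48378022920184), np.float64(6.033826517465324), 267)
board L [655.78  65.33] [461.92 104.8 ] -11.508021078400409 197.83689089722546
board R [624.36 -91.34] [430.28 -52.56] -11.299988864962335 197.91770330467253
board top [655.78  65.33] [624.36 -91.34] 78.66042669055678 159.79177385594295
bar far [584.85  31.13] [567.94 -56.61] 79.09296744251168 89.35880437226379
housing [638.62  26.24] [620.69 -71.41] 79.59078696681709 99.27905490385108
wrist back edge [429.07 -50.95  18.  ] [461.14 107.2   18.  ] 78.53559834923284 161.367906902999
post [531.82  69.93  40.  ]
stubtop [498.42  75.57  60.  ]
stub base [498.39  77.33  40.  ]
```

The fits agree: axis at about (518.3, 0.5), jig yaw −11.3°, and a turn of about +117°. The origin z is about 5–8. I'll pre-rotate the tool clockwise, then press at jig angle 180°, r = 28 mm, and lead it round while turning with the blank.

Call:
carry_out:
  plan:
    - [[-0.066,0,-0.24,0,0,-1,0],[-0.066,0,-0.24,0,0,-1,0],[-0.066,0,-0.24,0,0,-1,0],[-0.066,0,-0.24,0,0,-1,0],[-0.066,0,-0.24,0,0,-1,0],[-0.066,0,-0.24,0,0,-1,0],[-0.066,0,-0.24,0,0,-1,0],[-0.066,0,-0.24,0,0,-1,0],[-0.066,0,-0.24,0,0,-1,0],[-0.066,0,-0.24,0,0,-1,0]]

```text
time: 5.08
ee_pos: [495.0, 6.1, 85.5]
tool_rot: [0.0, 0.559, 0.829, 0.0]
ft_force: [0.2, 0.4, 1.1]
opening: 0.4
finger_force: 0.0
```

Call:
carry_out:
  plan:
    - [[-0.066,0,-0.24,0,0,-1,0],[-0.066,0,-0.24,0,0,-1,0],[0,0,0,0,0,0,0],[0,0,0,0,0,0,0]]

```text
time: 5.58
ee_pos: [491.3, 5.8, 71.4]
tool_rot: [0.0, 0.638, 0.77, 0.0]
ft_force: [0.3, 0.9, -0.7]
opening: 0.2
finger_force: 0.0
```

Call:
carry_out:
  plan:
    - [[0,0,-0.1,0,0,0,0],[0,0,-0.1,0,0,0,0],[0,0,0,0,0,0,0]]

```text
time: 5.95
ee_pos: [490.9, 5.4, 65.0]
tool_rot: [-0.0, 0.638, 0.77, -0.0]
ft_force: [-0.4, 0.1, -0.5]
opening: 0.5
finger_force: 0.0
```

Call:
carry_out:
  plan:
    - [[0,0,-0.067,0,0,0,0],[0,0,0,0,0,0,0]]

```text
time: 6.2
ee_pos: [491.0, 5.5, 63.0]
tool_rot: [-0.0, 0.638, 0.77, -0.0]
ft_force: [0.9, 0.1, 0.2]
opening: 0.4
finger_force: 0.0
```

Call:
carry_out:
  plan:
    - [[0,0,-0.017,0,0,0,0],[0,0,0,0,0,0,0]]

```text
time: 6.45
ee_pos: [491.1, 5.5, 62.7]
tool_rot: [0.0, 0.638, 0.77, 0.0]
ft_force: [-0.5, -0.1, 0.6]
opening: 0.5
finger_force: 0.0
```

Call:
carry_out:
  plan:
    - [[0,0,-0.017,0,0,0,0],[0,0,0,0,0,0,0]]

```text
time: 6.7
ee_pos: [491.0, 5.5, 62.1]
tool_rot: [0.0, 0.638, 0.77, 0.0]
ft_force: [-0.3, 0.4, -0.1]
opening: 0.1
finger_force: 0.0
```

Call:
carry_out:
  plan:
    - [[0,0,-0.02,0,0,0,0],[0,0,0,0,0,0,0]]

```text
time: 6.95
ee_pos: [491.0, 5.5, 61.5]
tool_rot: [-0.0, 0.638, 0.77, 0.0]
ft_force: [1.0, 0.1, 0.3]
opening: 0.4
finger_force: 0.0
```

Call:
carry_out:
  plan:
    - [[0,0,-0.02,0,0,0,0],[0,0,0,0,0,0,0]]

```text
time: 7.2
ee_pos: [491.0, 5.5, 60.9]
tool_rot: [-0.0, 0.638, 0.77, 0.0]
ft_force: [0.1, 1.1, 0.2]
opening: 1.4
finger_force: 0.0
```

Call:
carry_out:
  plan:
    - [[0,0,-0.02,0,0,0,0],[0,0,0,0,0,0,0]]

```text
time: 7.45
ee_pos: [491.0, 5.5, 60.3]
tool_rot: [-0.0, 0.638, 0.77, -0.0]
ft_force: [-0.9, -0.2, -0.1]
opening: 0.4
finger_force: 0.0
```

Call:
carry_out:
  plan:
    - [[0,0,-0.02,0,0,0,0],[0,0,0,0,0,0,0]]

```text
time: 7.7
ee_pos: [491.0, 5.5, 59.7]
tool_rot: [-0.0, 0.638, 0.77, -0.0]
ft_force: [0.8, 0.7, -0.2]
opening: 0.3
finger_force: 0.0
```

Call:
carry_out:
  plan:
    - [[0,0,-0.02,0,0,0,0],[0,0,0,0,0,0,0]]

```text
time: 7.95
ee_pos: [491.0, 5.5, 59.1]
tool_rot: [-0.0, 0.638, 0.77, 0.0]
ft_force: [-1.2, 0.6, -0.3]
opening: 0.4
finger_force: 0.0
```

Call:
carry_out:
  plan:
    - [[0,0,-0.02,0,0,0,0],[0,0,0,0,0,0,0]]

```text
time: 8.2
ee_pos: [491.0, 5.5, 58.5]
tool_rot: [-0.0, 0.638, 0.77, 0.0]
ft_force: [0.6, -0.1, 0.0]
opening: 0.5
finger_force: 0.0
```

Call:
carry_out:
  plan:
    - [[0,0,-0.02,0,0,0,0],[0,0,0,0,0,0,0]]

```text
time: 8.45
ee_pos: [491.1, 5.5, 58.3]
tool_rot: [-0.0, 0.638, 0.77, 0.0]
ft_force: [-2.2, 0.1, 4.8]
opening: 0.4
finger_force: 2.4
```

Contact is at TCP z ≈ 58.4, so the origin is about 4.4 mm up. I'll compute the arc rows.

```bash
python3 - <<'E'
import numpy as np
t=np.radians(169.6)+.1*np.arange(23)
p=27.75*np.c_[np.cos(t),np.sin(t)]
for i,r in enumerate(np.diff(p,axis=0)/30):print(i,np.round(r,3).tolist())
E
```

```text
0 [-0.012, -0.092]
1 [-0.003, -0.092]
2 [0.006, -0.092]
3 [0.016, -0.091]
4 [0.025, -0.089]
5 [0.033, -0.086]
6 [0.042, -0.082]
7 [0.05, -0.078]
8 [0.057, -0.073]
9 [0.064, -0.066]
10 [0.071, -0.06]
11 [0.076, -0.052]
12 [0.081, -0.045]
13 [0.085, -0.036]
14 [0.088, -0.028]
15 [0.091, -0.019]
16 [0.092, -0.009]
17 [0.092, -0.0]
18 [0.092, 0.009]
19 [0.091, 0.018]
20 [0.088, 0.027]
21 [0.085, 0.036]
```

Call:
carry_out:
  plan:
    - [[0,0,-0.003,0,0,0,0],[-0.012,-0.092,-0.001,0,0,1,0],[-0.003,-0.092,0,0,0,1,0],[0.006,-0.092,0,0,0,1,0]]

```text
time: 8.95
ee_pos: [491.1, -1.7, 58.3]
tool_rot: [-0.0, 0.515, 0.857, 0.001]
ft_force: [-1.4, 1.7, 4.2]
opening: 0.4
finger_force: 2.5
```

```bash
cat > look.py <<'E'
from fit import *
import sys
np.set_printoptions(precision=2,suppress=True)
n=sys.argv[1];pose=wpose()
for c in("top","side","wrist"):cv2.imwrite(f"pics/{n}_{c}.png",read_camera(c)[...,::-1])
np.savez(f"{n}.npz",p=pose[0],M=pose[1])
S=[sense()]
print(S[0]["ft_force"],S[0]["finger_force"],S[0]["joints"][-1])
try:print("side",blank(cv2.imread(f"pics/{n}_side.png"),lambda p:at("side",p,33.4),(236,228,283,270)))
except Exception as e:print(e)
E
python3 look.py a
```

```text
[-0.34  1.46  5.71] 3.0537423596251756 0.6717149270886132
side (array([520.98,   2.15]), np.float64(91.43699052672265), np.float64(10.194416755365218), 115)
```

```bash
python3 - <<'E'
import cv2,numpy as np
b=cv2.imread("pics/a_side.png")[215:295,210:330];w=cv2.imread("pics/a_wrist.png")
cv2.imwrite("pics/z2.png",np.hstack([cv2.resize(b,(400,400*80//120),interpolation=cv2.INTER_CUBIC),cv2.resize(w,(356,266))]))
E
```

```text
(no output)
```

View pics/z2.png

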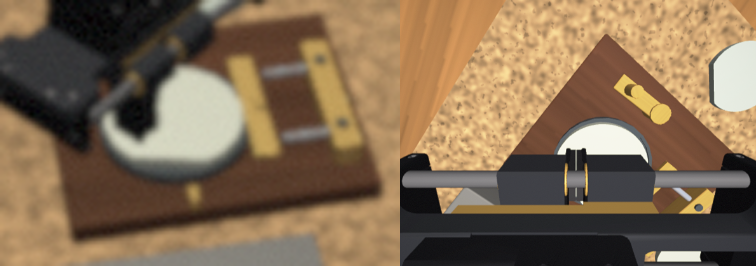

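```bash
cat > ang.py <<'E'
from fit import *
import sys
def ang(f,c=(518.3,.5)):
    im=cv2.imread(f);m=cv2.inRange(cv2.cvtColor(im,cv2.COLOR_BGR2HSV),(0,0,125),(180,70,255))
    k=np.zeros_like(m);k[228:272,232:286]=m[228:272,232:286]
    q=max(cv2.findContours(k,cv2.RETR_EXTERNAL,cv2.CHAIN_APPROX_NONE)[0],key=cv2.contourArea)[:,0]
    W=np.array([at("side",p,33.4)[:2] for p in q])
    best=[]
    for dx in np.arange(-2,2.1,.5):
      for dy in np.arange(-2,4.1,.5):
        V=W-np.array(c)-[dx,dy];V=V[(np.hypot(*V.T)>34)]
        for a in range(0,360,2):
            d=np.minimum(45-np.hypot(*V.T),38-V@[np.cos(np.radians(a)),np.sin(np.radians(a))])
            best.append((np.minimum(d**2,9).mean(),a,dx,dy,len(V)))
    best.sort();return best[0],best[5]
for f in sys.argv[1:]:print(f,ang(f))
E
python3 ang.py pics/side0.png pics/a_side.png
```

```text
pics/side0.png ((np.float64(1.3410152768983914), 232, np.float64(0.5), np.float64(2.5), 105), (np.float64(1.3912101033688786), 230, np.float64(1.0), np.float64(2.5), 105))
pics/a_side.png ((np.float64(2.55740591205967), 244, np.float64(1.0), np.float64(0.0), 92), (np.float64(2.611663976786035), 246, np.float64(0.5), np.float64(0.0), 92))
```

The crop shows the blank turning with the finger: the flat is now towards the front, at about 245–249° against 232° at the start. I'll carry on.

Call:
carry_out:
  plan:
    - [[0.016,-0.091,-0.001,0,0,1,0],[0.025,-0.089,0,0,0,1,0],[0.033,-0.086,0,0,0,1,0],[0.042,-0.082,0,0,0,1,0]]

```text
time: 9.6
ee_pos: [494.3, -12.6, 58.3]
tool_rot: [-0.0, 0.335, 0.942, 0.0]
ft_force: [-1.7, 1.9, 7.0]
opening: 0.3
finger_force: 3.7
```

Call:
carry_out:
  plan:
    - [[0.05,-0.078,0,0,0,1,0],[0.057,-0.073,0,0,0,1,0],[0.064,-0.066,0,0,0,1,0]]

```text
time: 9.98
ee_pos: [499.2, -19.4, 58.3]
tool_rot: [-0.0, 0.19, 0.982, 0.0]
ft_force: [-2.7, 2.0, 8.6]
opening: 1.1
finger_force: 4.0
```

```bash
python3 look.py b; python3 ang.py pics/b_side.png
```

```text
[-2.78  1.21  6.9 ] 3.592336479923688 1.2581652816713262
side (array([522.68,   8.91]), np.float64(-31681.34107835048), np.float64(5.895747501004718), 41)
pics/b_side.png ((np.float64(2.7540268505584966), 278, np.float64(2.0), np.float64(2.0), 30), (np.float64(2.863714581144057), 284, np.float64(2.0), np.float64(0.5), 30))
```

Call:
carry_out:
  plan:
    - [[0.071,-0.06,0.001,0,0,1,0],[0.076,-0.052,0.001,0,0,1,0],[0.081,-0.045,0,0,0,1,0],[0.085,-0.036,0,0,0,1,0]]

```text
time: 10.62
ee_pos: [508.5, -25.6, 58.3]
tool_rot: [-0.0, -0.008, 1.0, 0.0]
ft_force: [-2.1, 0.1, 7.0]
opening: 0.9
finger_force: 3.9
```

Call:
carry_out:
  plan:
    - [[0.088,-0.028,0,0,0,1,0],[0.091,-0.019,0,0,0,1,0],[0.092,-0.009,0,0,0,1,0]]

```text
time: 11.0
ee_pos: [516.6, -27.6, 58.3]
tool_rot: [-0.0, -0.158, 0.988, -0.0]
ft_force: [-2.3, -0.9, 7.5]
opening: 0.5
finger_force: 3.7
```

```bash
python3 look.py c; python3 ang.py pics/c_side.png;python3 - <<'E'
import cv2,numpy as np
b=cv2.imread("pics/c_side.png")[215:295,210:330];w=cv2.imread("pics/c_top.png")[180:280,280:400]
cv2.imwrite("pics/z3.png",np.hstack([cv2.resize(b,(400,267),interpolation=cv2.INTER_CUBIC),cv2.resize(w,(320,267),interpolation=cv2.INTER_CUBIC)]))
E
```

```text
[-1.32 -0.14  6.1 ] 3.251510375412181 1.8328137683121044
side (array([519.83,   1.1 ]), np.float64(86.0098740180826), np.float64(12.68574944983985), 102)
pics/c_side.png ((np.float64(1.621950657285749), 80, np.float64(1.5), np.float64(-0.5), 68), (np.float64(1.710540655852352), 82, np.float64(1.5), np.float64(-0.5), 68))
```

View pics/z3.png

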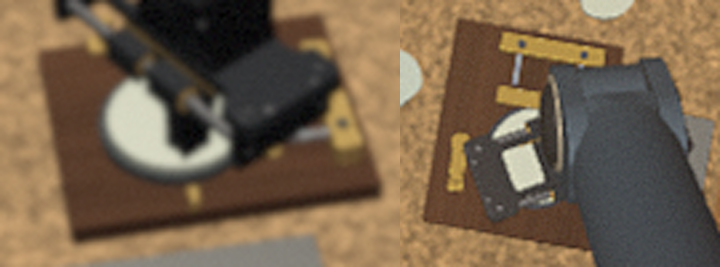

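The gripper hides the flat here, but the visible lower-left edge is round, which is consistent. I'll finish the arc with 4 rows, then lift off and look.

Call:
carry_out:
  plan:
    - [[0.092,0,0,0,0,1,0],[0.092,0.009,0,0,0,1,0],[0.091,0.018,0,0,0,1,0],[0.03,0.008,0,0,0,0.4,0]]

```text
time: 11.65
ee_pos: [526.6, -26.6, 58.3]
tool_rot: [0.0, -0.322, 0.947, -0.0]
ft_force: [-1.0, -0.7, 6.2]
opening: 0.5
finger_force: 2.9
```

Call:
carry_out:
  plan:
    - [[0,0,0.03,0,0,0,0],[-0.5,0,1,0,0,0,0],[-1,0.3,1,0,0,0,0],[-1,0.3,1,0,0,0,0],[-1,1,0,0,0,0,0],[-0.8,1,0,0,0,0,0],[0,1,0,0,0,0,0],[0,1,0,0,0,0,0],[0,1,0,0,0,0,0],[0,0,0,0,0,0,0]]

```text
time: 12.9
ee_pos: [396.8, 143.8, 148.6]
tool_rot: [0.0, -0.323, 0.946, 0.0]
ft_force: [1.1, -0.4, -0.1]
opening: 0.6
finger_force: 0.0
```

```bash
python3 look.py d; python3 ang.py pics/d_side.png;python3 - <<'E'
import cv2,numpy as np
b=cv2.imread("pics/d_side.png")[215:295,210:330];w=cv2.imread("pics/d_top.png")[180:280,280:400]
cv2.imwrite("pics/z4.png",np.hstack([cv2.resize(b,(480,320),interpolation=cv2.INTER_CUBIC),cv2.resize(w,(320,320),interpolation=cv2.INTER_CUBIC)]))
E
```

```text
[-0.66 -0.59  0.15] 0.0 1.7015523030968065
side (array([518.54,   2.46]), np.float64(347.780286437189), np.float64(1.4588006550343875), 104)
pics/d_side.png ((np.float64(2.1037664576695074), 348, np.float64(0.5), np.float64(2.0), 104), (np.float64(2.159090737726157), 350, np.float64(0.0), np.float64(2.0), 104))
```

View pics/z4.png

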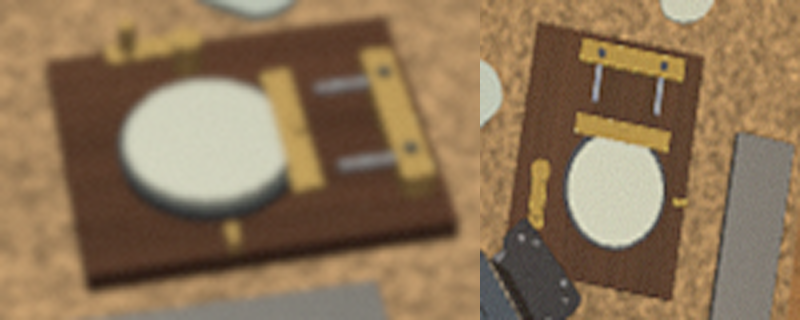

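The zoom shows the flat lying along the bar: the side fit gives 348° against a target of 348.7°, and the bar has moved in. As a cross-check, the bar's shift from its start should be about 7 mm.

```bash
python3 - <<'E'
from h import *
def cen(f,c,n,z,rois):
    im=cv2.imread(f);m=cv2.inRange(cv2.cvtColor(im,cv2.COLOR_BGR2HSV),(15,90,90),(32,255,255))
    k=np.zeros_like(m);x0,y0,x1,y1=rois;k[y0:y1,x0:x1]=m[y0:y1,x0:x1]
    N,l,s,ce=cv2.connectedComponentsWithStats(k)
    out=[]
    for i in range(1,N):
        if s[i,4]>60:
            ys,xs=np.where(l==i);r=cv2.minAreaRect(np.c_[xs,ys].astype(np.float32))
            W=np.array([at(c,p,z)[:2] for p in zip(xs,ys)]);u=W-W.mean(0);e=np.linalg.svd(u,full_matrices=False)[2][0]
            out.append((W.mean(0).round(1),s[i,4],round(np.degrees(np.arctan2(*e[::-1]))%180,1)))
    return out
ux=np.array([np.cos(np.radians(-11.3)),np.sin(np.radians(-11.3))])
for c,a,b,roi in(("top","top0","d_top",(314,190,360,226)),("side","side0","d_side",(268,222,326,270))):
    for f in(a,b):
        for o in cen(f"pics/{f}.png",c,0,32,roi):print(f,o,"jig x",round((o[0]-[518.3,.5])@ux,1))
E
```

```text
top0 (array([626.8, -28.8]), np.int32(453), np.float64(86.9)) jig x 112.1
top0 (array([570.3, -10.4]), np.int32(251), np.float64(78.5)) jig x 53.1
d_top (array([637.6, -45. ]), np.int32(147), np.float64(83.6)) jig x 125.9
d_top (array([621.4, -20.9]), np.int32(309), np.float64(78.1)) jig x 105.3
d_top (array([565.,  -7.]), np.int32(234), np.float64(79.9)) jig x 47.3
side0 (array([637.5, -17.7]), np.int32(871), np.float64(68.5)) jig x 120.5
side0 (array([571.3,  -9.5]), np.int32(285), np.float64(78.1)) jig x 53.9Traceback (most recent call last):
  File "<stdin>", line 16, in <module>
  File "<stdin>", line 10, in cen
  File "h.py", line 11, in at
    e,d=ray(name,px);return e+d*(z-e[2])/d[2]
        ~~~^^^^^^^^^
  File "h.py", line 5, in ray
    m=camera_model(name);K=np.array(m["intrinsics"])
ValueError: time passes only in moves, steps and waits
```

Call:
carry_out:
  plan:
    - [[0.9,-0.72,0,0,0,0,0],[0.9,-0.72,0,0,0,0,0],[0.9,-0.72,0,0,0,0,0],[0.9,-0.72,0,0,0,0,0],[0.9,-0.72,-0.3,0,0,0,0],[0.9,-0.72,-0.3,0,0,0,0],[0,0,0,0,0,0,0],[0,0,0,0,0,0,0]]

```text
time: 14.05
ee_pos: [558.2, 11.7, 130.4]
tool_rot: [-0.001, -0.321, 0.947, 0.0]
ft_force: [-0.5, 0.4, -0.4]
opening: 0.3
finger_force: 0.0
```

```bash
python3 - <<'E'
from h import *
pose=wpose();im=read_camera("wrist")[...,::-1];cv2.imwrite("pics/e.png",im);np.savez("e.npz",p=pose[0],M=pose[1])
# rectify to the jig frame at the blank's top, 4 px/mm
m=camera_model("wrist");K=np.array(m["intrinsics"]);T=np.array(m["T_tool_cam"])
Rc=pose[1]@T[:3,:3];C=pose[0]+pose[1]@T[:3,3]
a=np.radians(-11.3);u=np.array([np.cos(a),np.sin(a),0]);v=np.array([-np.sin(a),np.cos(a),0])
def pix(jx,jy,z=33.4):
    w=np.array([518.3,.5,0])+jx*u+jy*v;w[2]=z
    q=Rc.T@(w-C);q=K@np.array([q[0],-q[1],-q[2]]);return q[:2]/q[2]
J=np.float32([(-60,60),(80,60),(80,-60),(-60,-60)]);D=np.float32([(0,0),(700,0),(700,600),(0,600)])
H=cv2.getPerspectiveTransform(np.float32([pix(*j) for j in J]),D)
cv2.imwrite("pics/er.png",cv2.warpPerspective(im,H,(700,600),flags=cv2.INTER_CUBIC))
E
```

```text
(no output)
```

View pics/er.png

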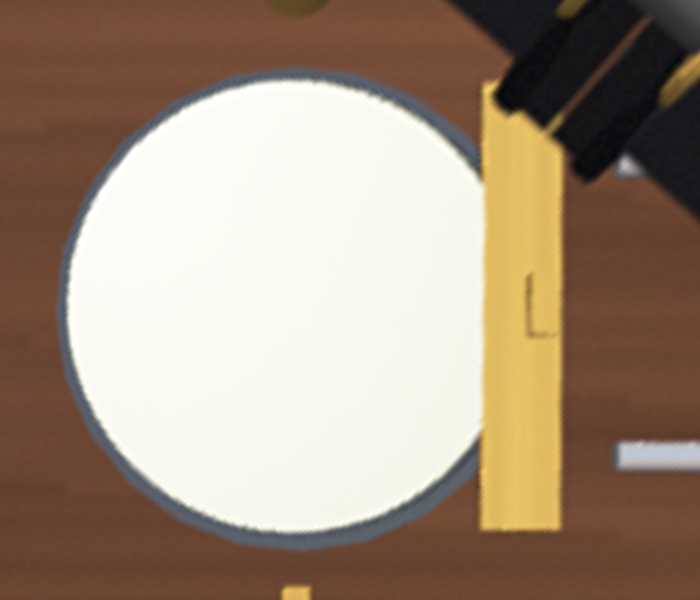

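The rectified view, at 5 px/mm, shows the flat flush on the bar: white from column 67 to 484 (83.4 mm, against 45 + 38 expected) with the straight edge parallel to the bar. Next is the keeper: stub at about (498.3, 76.5), pivot at about (531.7, 70).

Call:
carry_out:
  plan:
    - [[-0.5,0.54,0,0,0,-0.98,0.33],[-0.5,0.54,0,0,0,-0.98,0.33],[-0.5,0.54,0,0,0,-0.98,0.33],[-0.5,0.54,0,0,0,-0.98,0.33],[0,0,0,0,0,0,0.33],[0,0,0,0,0,0,0.33]]

```text
time: 14.85
ee_pos: [499.4, 76.8, 131.1]
tool_rot: [0.0, -0.132, 0.991, -0.0]
ft_force: [0.9, -0.8, -0.3]
opening: 28.6
finger_force: 0.0
```

```bash
python3 - <<'E'
from h import *
pose=wpose();im=read_camera("wrist")[...,::-1];cv2.imwrite("pics/f.png",im)
print(pose)
for x in place_of("wrist","stub")[:2]:print(x,wat(x["pixel"],49.4,pose))
E
```

```text
(array([499.3595904 ,  76.78869259, 131.14519114]), array([[-9.65191675e-01, -2.61541756e-01,  9.69393322e-04],
       [-2.61541988e-01,  9.65192092e-01, -1.18899237e-04],
       [-9.04553654e-04, -3.68297610e-04, -9.99999523e-01]]))
{'pixel': [275.8, 219.9], 'p': 0.87} [498.82777016  75.88887736  49.4       ]
```

View pics/f.png

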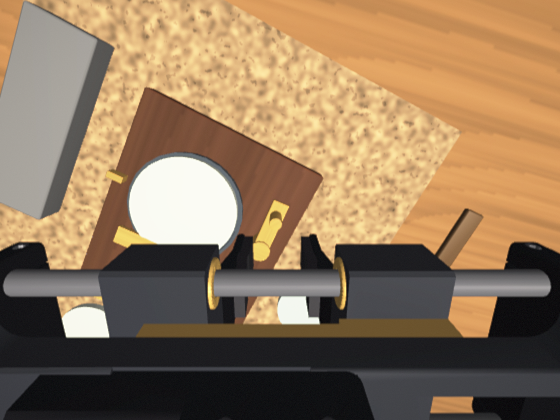

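The stub is at (276,220) in the picture, centred between the fingers at (245,…) and (310,…), and measures (498.8, 75.9). I'll go down and pinch gently.

Call:
carry_out:
  plan:
    - [[-0.02,-0.02,-0.7,0,0,0,0.33],[0,0,-0.7,0,0,0,0.33],[0,0,-0.5,0,0,0,0.33],[0,0,-0.15,0,0,0,0.33],[0,0,0,0,0,0,0.33]]

```text
time: 15.58
ee_pos: [498.7, 76.3, 69.2]
tool_rot: [-0.0, -0.131, 0.991, 0.0]
ft_force: [0.4, -0.5, 0.1]
opening: 28.6
finger_force: 0.0
```

Call:
carry_out:
  plan:
    - [[0,0,0,0,0,0,0.05],[0,0,0,0,0,0,0.05],[0,0,0,0,0,0,0.05],[0,0,0,0,0,0,0.05]]
  squeeze: 6

```text
time: 16.08
ee_pos: [498.9, 76.4, 69.7]
tool_rot: [0.001, -0.131, 0.991, -0.0]
ft_force: [0.5, -0.6, 2.0]
opening: 9.7
finger_force: 6.0
```

```bash
python3 - <<'E'
import numpy as np
# jig angle of the tongue 180->270 deg, world minus 11.3; 20 rows
t=np.radians(180-11.3+np.linspace(0,90,19))
p=34*np.c_[np.cos(t),np.sin(t)]
for i,r in enumerate(np.diff(p,axis=0)/30):print(i,np.round(r,3).tolist())
E
```

```text
0 [-0.015, -0.098]
1 [-0.007, -0.099]
2 [0.002, -0.099]
3 [0.011, -0.098]
4 [0.019, -0.097]
5 [0.028, -0.095]
6 [0.036, -0.092]
7 [0.044, -0.089]
8 [0.051, -0.085]
9 [0.058, -0.08]
10 [0.065, -0.074]
11 [0.071, -0.068]
12 [0.077, -0.062]
13 [0.082, -0.055]
14 [0.087, -0.048]
15 [0.09, -0.04]
16 [0.094, -0.032]
17 [0.096, -0.024]
```

Call:
carry_out:
  plan:
    - [[-0.015,-0.098,0,0,0,0.2,0.05],[-0.007,-0.099,0,0,0,0.2,0.05],[0.002,-0.099,0,0,0,0.2,0.05],[0.011,-0.098,0,0,0,0.2,0.05],[0.019,-0.097,0,0,0,0.2,0.05],[0.028,-0.095,0,0,0,0.2,0.05]]

```text
time: 16.82
ee_pos: [499.2, 58.6, 69.2]
tool_rot: [-0.0, -0.191, 0.982, 0.0]
ft_force: [-2.9, 1.2, 4.7]
opening: 9.7
finger_force: 6.0
```

Call:
carry_out:
  plan:
    - [[0.036,-0.092,0,0,0,0.2,0.05],[0.044,-0.089,0,0,0,0.2,0.05],[0.051,-0.085,0,0,0,0.2,0.05],[0.058,-0.08,0,0,0,0.2,0.05],[0.065,-0.074,0,0,0,0.2,0.05],[0.071,-0.068,0,0,0,0.2,0.05]]

```text
time: 17.58
ee_pos: [509.0, 43.8, 68.9]
tool_rot: [-0.001, -0.25, 0.968, 0.0]
ft_force: [-3.3, 1.6, 1.7]
opening: 9.4
finger_force: 6.0
```

Call:
carry_out:
  plan:
    - [[0.077,-0.062,0,0,0,0.2,0.05],[0.082,-0.055,0,0,0,0.2,0.05],[0.087,-0.048,0,0,0,0.2,0.05],[0.09,-0.04,0,0,0,0.2,0.05],[0.094,-0.032,0,0,0,0.2,0.05]]

```text
time: 18.2
ee_pos: [522.3, 36.9, 69.1]
tool_rot: [-0.0, -0.298, 0.955, 0.0]
ft_force: [-3.1, 0.8, 0.1]
opening: 9.8
finger_force: 6.0
```

Call:
carry_out:
  plan:
    - [[0.08,-0.018,0,0,0,0,0.05],[0.05,-0.01,0,0,0,0,0.05],[0,0,0,0,0,0,0.05]]

```text
time: 18.58
ee_pos: [525.4, 36.3, 69.1]
tool_rot: [-0.001, -0.297, 0.955, 0.0]
ft_force: [-4.5, 0.3, 1.8]
opening: 9.9
finger_force: 6.0
```

Call:
carry_out:
  plan:
    - [[0.03,-0.006,0,0,0,0,0.05],[0,0,0,0,0,0,0.05]]

```text
time: 18.82
ee_pos: [525.5, 36.3, 69.1]
tool_rot: [-0.002, -0.297, 0.955, 0.0]
ft_force: [-6.9, 1.2, 3.1]
opening: 9.5
finger_force: 6.0
```

It's against the stop: the force rises without motion. One slight extra push, then I'll back off the pressure, open, rise and look.

Call:
carry_out:
  plan:
    - [[0.02,-0.004,0,0,0,0,0.05],[0,0,0,0,0,0,0.05]]

```text
time: 19.08
ee_pos: [525.6, 36.3, 69.0]
tool_rot: [-0.002, -0.297, 0.955, 0.001]
ft_force: [-7.9, 2.1, 3.8]
opening: 9.5
finger_force: 6.0
```

Call:
carry_out:
  plan:
    - [[-0.04,0.008,0,0,0,0,0.05],[0,0,0,0,0,0,0.3],[0,0,0,0,0,0,0.3],[0,0,0,0,0,0,0.3],[0,0,0,0,0,0,0.3]]

```text
time: 19.7
ee_pos: [527.0, 36.1, 69.4]
tool_rot: [0.0, -0.297, 0.955, -0.0]
ft_force: [-0.5, 0.1, -0.8]
opening: 25.7
finger_force: 0.0
```

Call:
carry_out:
  plan:
    - [[0,0,0.5,0,0,0,0.3],[0,0,1,0,0,0,0.3],[0.3,-0.2,0.6,0,0,0,0.3],[0.5,-0.3,0,0,0,0,0.3],[0.5,-0.3,0,0,0,0,0.3],[0,0,0,0,0,0,0.3],[0,0,0,0,0,0,0.3]]

```text
time: 20.58
ee_pos: [564.7, 12.3, 131.2]
tool_rot: [-0.001, -0.297, 0.955, 0.0]
ft_force: [0.0, 0.1, -0.5]
opening: 26.2
finger_force: 0.0
```

```bash
python3 - <<'E'
from h import *
pose=wpose();im=read_camera("wrist")[...,::-1]
m=camera_model("wrist");K=np.array(m["intrinsics"]);T=np.array(m["T_tool_cam"])
Rc=pose[1]@T[:3,:3];C=pose[0]+pose[1]@T[:3,3]
a=np.radians(-11.3);u=np.array([np.cos(a),np.sin(a),0]);v=np.array([-np.sin(a),np.cos(a),0])
def pix(jx,jy,z=33.4):
    w=np.array([518.3,.5,0])+jx*u+jy*v;w[2]=z
    q=Rc.T@(w-C);q=K@np.array([q[0],-q[1],-q[2]]);return q[:2]/q[2]
J=np.float32([(-60,90),(80,90),(80,-60),(-60,-60)]);D=np.float32([(0,0),(560,0),(560,600),(0,600)])
H=cv2.getPerspectiveTransform(np.float32([pix(*j) for j in J]),D)
cv2.imwrite("pics/g.png",cv2.warpPerspective(im,H,(560,600),flags=cv2.INTER_CUBIC))
E
```

```text
(no output)
```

View pics/g.png

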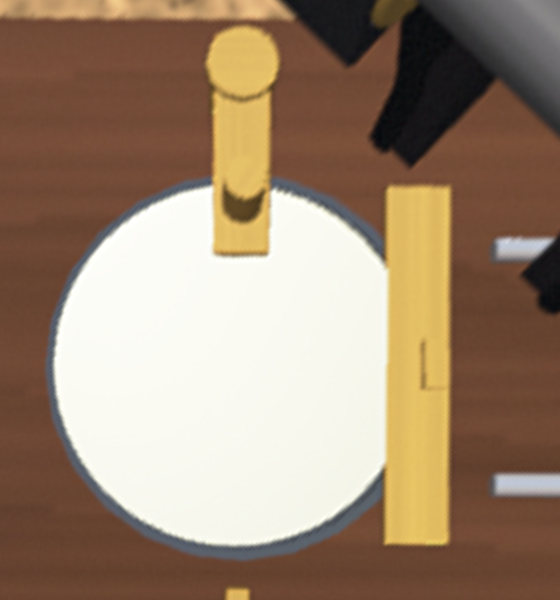

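The picture shows the keeper square over the rim, tongue from (243,60) to (241,255) along jig −y, and the flat still flush on the bar at column 387. The gripper is clear, so I'll hand in.

```bash
python3 -c "
from rig import *
print(job_done())"
```

```text
the job is handed in; nothing more can be done
None
```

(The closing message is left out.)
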